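# Clamp the black gas strut in its cradle

## Robot

A 7-joint arm with a two-finger parallel gripper is mounted at the origin on the work surface. World frame = base frame: x ahead of the robot, y to its left, z up, the work surface at z = 0. Lengths are in m, angles in rad, forces in N, time in s.
With the tool pointing down it reaches from about 0.4 to 0.875 m from the base axis. Payload 19.3 kg.
Tool frame: the origin (TCP) lies on the centre line of the jaws, within the pads' length; the fingertips stand 19 mm ahead of it and the grasp point (between the pads) is the TCP (bot.nose_length is the distance from the TCP to the fingertips, in m); y points along the fingers, z is the direction in which the jaws open and shut, and the axes are right-handed (so a half turn about y gives the same grasp; the last joint's range is limited). The gripper opens to 85 mm and grips with 20 to 120 N. Pads are 22 mm wide; open, the fingers measure 114 mm over their backs; the gripper's body (76 mm by 85 mm) begins 54 mm behind the grasp point. The pads swing forward as they close: fully open they stand 13 mm farther back than shut.
Start: joints at [-0.07, 0.521, -0.036, 1.599, 0.021, 1.021, -0.113], TCP at [0.625, -0, 0.25] pointing down, gripper open.
Joint ranges: [-2.91, 2.91], [-0.3, 2.13], [-1.5, 1.42], [0.17, 2.43], [-1.26, 4.41], [0.16, 1.93], [-2.52, 2.52]. Speed limits (rad/s): [1.89, 1.89, 2.39, 2.39, 3.01, 3.01, 3.01].

## Interface

Orientations are given as [roll, pitch, yaw] about the fixed x, y, z axes, in that order (R = Rz(yaw) Ry(pitch) Rx(roll)).
In Python, from workcell import observe, cams, workorder, bot gives the robot as it stands. The module is installed in compiled form; this text tells all that it offers.
- The arm moves only by the tool apply_moves, never from a script. Its arguments are lists of equal length, an entry for each row: "jaw": the opening, from -1 (shut) to 1 (fully open), so that 0 is half open; "translation": the shift along the world's x, y, z in m, a list of three; "angular": the turn, a rotation vector about the world's x, y, z in degrees, a list of three. In form: {"jaw": [jaw, ...], "translation": [[x, y, z], ...], "angular": [[ax, ay, az], ...]}. A call has 1 to 5 rows; each row is the pose to reach, as a shift and turn from the pose commanded when the call began; what a row does not reach only later rows make up. A row lasts 1/10 s, in which the tool goes at most 50 mm and 8.59 degrees, less where a joint would pass 70% of its speed; a pose out of reach is approached as far as the arm can. A call with a gripper value outside its range is refused whole. The fingers move at their own pace and stop on an object; "newtons" is the grip in N (left out, the last holds). Time passes only in rows, so rows that repeat a pose let the fingers close. It gives the time, the measured TCP pose, the force and the opening at its end, in the units of the state.
- observe(): the state, without advancing time (a new reading comes with each control period).
- cams.grab_frame(name): name is "scene" or "side" or "wrist"; returns a dict with "pixels" (480x640x3 uint8, red, green, blue), "mtx" (3x3 intrinsics, pixels), "R" (3x3) and "t" (3): a world point X has camera coordinates R X + t. Camera axes: x right, y down, z forward; pixel columns grow to the right and rows downward; lengths in m; the calibration is good to about 2 mm. The wrist camera is an equidistant fisheye: a pixel r from the principal point sees the ray r / f radians off the axis. A picture is of the moment at which its call begins. There is no depth.
- workorder.job_done(): hands the job in, once; it reports no verdict.
The state is a dict: "clock": time; "qpos": joint angles; "qd": joint speeds; "joint_efforts": joint torques, N m; "position": TCP position; "tool_rot": TCP orientation; "force": force on the tool from outside, world axes, zero at the start; "moment": the same for the moment, N m; "grip_width": finger opening in m.
Only numpy, scipy, OpenCV 4.12 (cv2) and the standard library are available. Lean on these libraries where they do the work, as an engineer would, in place of code of your own. Each camera call takes 0.05 s, during which the arm holds its last target. There are 200 camera calls.

## Task

Two gas struts lie loosely in identical clamping cradles on the parts-counter bench. Slide the black strut along its cradle until its flat end is home against the steel end plate, then flip that cradle's red-knobbed cam lever all the way over to clamp it there, and let go. Leave the silver strut where it lies.

Things in the scene. Friction and masses are not known exactly. Their poses are not given: they have to be found in the camera images.
- strut: Black gas strut to clamp (loose, 0.28 kg): tube 22 mm thick, 220 long, then a 10 mm rod 30 long with a 16 mm ball end. Origin: centre of the tube's flat end; x is the strut's axis, pointing out of that end, so the tube runs to x = -220 and the ball to -263. May roll about x. Starts 30 to 60 mm short of the end plate; slides at 2 to 4 N, up to 15 N if held askew.
- cradle: Fixed cradle of the black strut. Origin on the bench under the strut; x along it to the steel end plate (face at x = 100 mm), z up. Strut axis at y = 0, z = 56. Base 240 x 110, top z = 12. Saddles 46 wide (channel 30), 61 high at x -105 to -90 and 30 to 100; between them the tube is bare all round. Blue bridge over it at x 58 to 92, 76 wide, 98 high, bears pad and lever. Silver strut has the same cradle.
- cradle_lever (a joint): Cam lever on that cradle's bridge, rad: 0 = open, leaning 0.6 rad from upright to the cradle's -y; grows as it comes up and over to +y; 1.9 = fully over (clamped), at its stop. The cam resists with up to about 6 N at the knob until about 1.45, then snaps to the stop; let go earlier it springs back open. A lowered pad blocks the strut's way home.
- cradle_knob (a point): Centre of the lever's red ball knob, 28 mm across, on a 10 mm steel stem. It swings 85 mm from the axle, which lies along the cradle's x through x = 75, y = 0, z = 112 mm of the cradle's frame. With lever value q the knob is at x = 75, y = 85 sin(q - 0.6), z = 112 + 85 cos(q - 0.6) mm in that frame.
- strut_b: Silver gas strut, same shape, size and axes as the black one, lying in the other cradle; to be left alone.

How it is judged:
By the outcome, as a careful person would: the job done as asked, in the order asked, and still so for the second after the job is handed in, with the robot touching nothing.
It also fails if it takes over 51 s, if anything falls off the work surface, if the arm or the gripper's body presses on something with over 40 N, if the wrist force passes 120 N, or if a joint passes its speed limit or range.

## Working session

There is one attempt and no reset: what is moved stays moved. The work goes in short steps, Python scripts to look and compute and a tool call to move; the robot and the scene stay as the last step left them, time stands still between calls to the robot, and variables do not carry over. Pictures are saved under pics/ and viewed, about 8 in all and at most 12, crops included, and the job is handed in when it is done.

Besides the shell and the picture viewer there is one more tool, called after "Emit:" as name(argument=value, ...) on one line, values as JSON. apply_moves: Moves the arm, as the interface text tells. Its arguments: {"type":"object","properties":{"jaw":{"type":"array"},"translation":{"type":"array"},"angular":{"type":"array"},"newtons":{"type":"number"}},"required":["jaw","translation","angular"]}

```bash
mkdir -p pics
cat > h.py <<'E'
import numpy as np, cv2
from workcell import observe, cams, workorder, bot
def grab(n,f=None):
    d=cams.grab_frame(n)
    if f: cv2.imwrite('pics/'+f,d['pixels'][:,:,::-1])
    return d
def ray(d,u,v):
    K=np.array(d['mtx']);R=np.array(d['R']);t=np.array(d['t'])
    c=np.linalg.inv(K)@[u,v,1]; return -R.T@t, R.T@c
def onz(d,u,v,z):
    o,r=ray(d,u,v); return o+r*(z-o[2])/r[2]
def proj(d,X):
    c=np.array(d['R'])@X+np.array(d['t']); p=np.array(d['mtx'])@c; return p[:2]/p[2]
def tri(obs):
    A=np.zeros((3,3));b=np.zeros(3)
    for d,u,v in obs:
        o,r=ray(d,u,v); r=r/np.linalg.norm(r); P=np.eye(3)-np.outer(r,r); A+=P;b+=P@o
    return np.linalg.solve(A,b)
E
python3 - <<'E'
from h import *
import pickle
a=grab('scene','s1.png');b=grab('side','d1.png');pickle.dump((a,b),open('ab.pkl','wb'))
print(observe())
for d in(a,b):
    print(-np.array(d['R']).T@d['t'])
    h=cv2.cvtColor(d['pixels'],cv2.COLOR_RGB2HSV)
    m=(((h[...,0]<8)|(h[...,0]>172))&(h[...,1]>150)&(h[...,2]>60)).astype(np.uint8)
    n,_,s,c=cv2.connectedComponentsWithStats(m)
    for i in range(1,n):
        if s[i,4]>20: print(s[i],c[i])
E
```

```text
{'clock': 0.1, 'qpos': array([-0.07016981,  0.52198271, -0.03630798,  1.59991803,  0.02123423,
        1.02108432, -0.11280502]), 'qd': array([-1.41527569e-04, -4.61990798e-04, -1.08338115e-03, -1.54120911e-03,
       -7.03320589e-04,  8.20838625e-05, -1.58262169e-03]), 'joint_efforts': array([ 6.00351588e-03, -9.28489351e+01,  1.98515877e+00, -3.70530617e+01,
        1.82421418e-02,  5.33716375e-03, -2.83208755e-05]), 'position': array([ 6.24736759e-01, -6.98506206e-05,  2.49777665e-01]), 'tool_rot': array([-1.57179749e+00, -1.07559468e-04, -1.57084203e+00]), 'force': array([-0.98260955,  0.37956807, -0.03276446]), 'moment': array([0.00569986, 0.01204922, 0.05006213]), 'grip_width': 0.08510950116311826}
[ 1.10473602 -0.00955105  0.52009661]
[418 199  17  17 217] [426.04608295 206.69124424]
[143 202  19  17 225] [151.46222222 209.41333333]
[ 249  405   81   26 1602] [288.10049938 417.52996255]
[  19  413   60   55 2419] [ 48.68912774 440.38197602]
[0.24269841 0.33625289 0.60881405]
[386 123  16  16 194] [393.53608247 130.12886598]
[213 199  41  39 565] [233.72212389 217.09911504]
[220 267  22  21 373] [230.69436997 276.88203753]
```

View pics/s1.png

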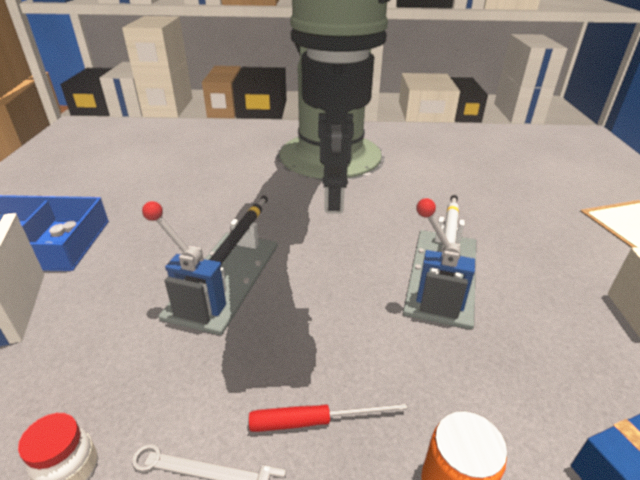

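View pics/d1.png

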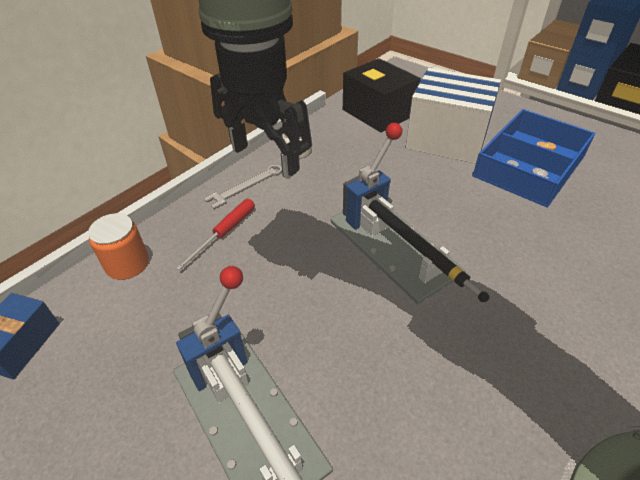

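The scene view has the black strut's knob at (151,209) and its ball at (264,200). In the side view the knob is at (394,130), the ball at (484,296) and the tube runs from (375,208) to (455,275). The end plate faces away from the robot.

Run:
```python
from h import *
import pickle
a,b=pickle.load(open('ab.pkl','rb'))
kn=tri([(a,151.5,209.4),(b,393.5,130.1)]); print('knob',kn)
print('ball',tri([(a,264,200),(b,484,296)]),onz(b,484,296,.056),onz(a,264,200,.056))
# dark strut mask in side image, fit line
g=b['pixels'].max(2); m=np.zeros_like(g)
cv2.fillPoly(m,[np.array([[385,202],[470,262],[450,285],[372,222]])],1)
m=((g<50)&(m>0)).astype(np.uint8)
n,l,s,c=cv2.connectedComponentsWithStats(m); i=1+s[1:,4].argmax(); print(s[i])
ys,xs=np.where(l==i); vx,vy,x0,y0=cv2.fitLine(np.c_[xs,ys].astype(np.float32),2,0,.01,.01).ravel()
P=[onz(b,x0+k*vx,y0+k*vy,.056) for k in(-35,35)]; d=P[1]-P[0];print(P,'yaw',np.degrees(np.arctan2(-d[1],-d[0])))
# orient: yaw from knob offset and line
e=-d/np.linalg.norm(d); nrm=np.array([-e[1],e[0],0]); print('knob lateral (expect -.048)',(kn-P[0])@nrm)
# base corners
for u,v in((332,223),(420,300)): print(onz(b,u,v,.012))
for u,v in((164,316),(212,330),(278,240)): print(onz(a,u,v,.012))
for d_,(x,y,w,h),f in((a,(130,170,180,180),'c1.png'),(b,(320,100,190,210),'c2.png')):
    pass
A=cv2.resize(a['pixels'][180:340,130:290],(400,400),interpolation=2);B=cv2.resize(b['pixels'][115:305,320:510],(400,400),interpolation=2)
cv2.imwrite('pics/c.png',np.hstack([A,B])[:,:,::-1])
```

```text
knob [ 0.57952709 -0.25254416  0.18360904]
ball [ 0.33050147 -0.13517768  0.05409954] [ 0.32995121 -0.13569623  0.056     ] [ 0.33575129 -0.13312964  0.056     ]
[378 206  78  69 988]
[array([ 0.52844182, -0.18707523,  0.056     ]), array([ 0.40557034, -0.15462129,  0.056     ])] yaw -14.795593489178406
knob lateral (expect -.048) -0.05025245985783057
[ 0.63149204 -0.15370954  0.012     ]
[ 0.41196227 -0.10250585  0.012     ]
[ 0.61756839 -0.25778118  0.012     ]
[ 0.64429426 -0.1769572   0.012     ]
[ 0.41081061 -0.09971272  0.012     ]
```

View pics/c.png

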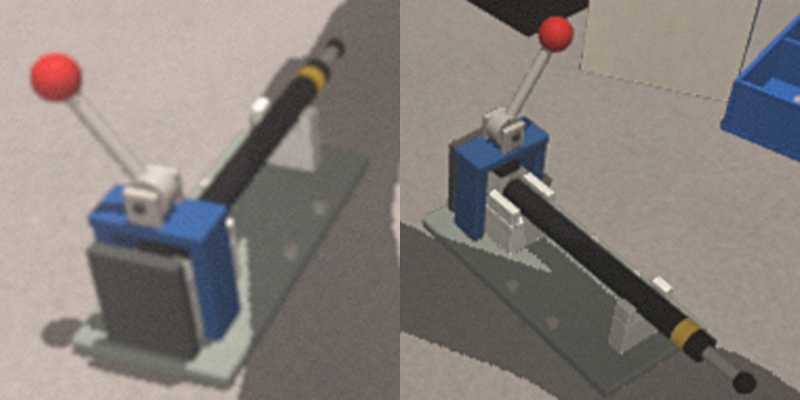

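The knob's height is 184 mm (182 expected) and its offset from the strut line is 50 mm (48 expected), so the measurements agree. The cradle origin is near (0.519,-0.186) with yaw about -14.7°, and the strut has about 32 mm to go. I'm moving above the bare part of the tube and turning the jaws across it.

Emit:
apply_moves(jaw=[1,1,1,1,1], translation=[[-0.033,-0.034,0],[-0.066,-0.068,0],[-0.098,-0.102,0],[-0.131,-0.136,0],[-0.164,-0.17,0]], angular=[[0,0,8.5],[0,0,17],[0,0,25.5],[0,0,34],[0,0,42.5]], newtons=40)

```text
clock: 0.6
position: [0.4617, -0.169, 0.2502]
tool_rot: [-1.571, 0.0, -0.834]
force: [1.0, -0.7, -0.3]
grip_width: 0.0854
```

Emit:
apply_moves(jaw=[1,1,1,1,1], translation=[[0,0,-0.03],[0,0,-0.06],[0,0,-0.09],[0,0,-0.09],[0,0,-0.09]], angular=[[0,0,8.2],[0,0,16.4],[0,0,24.6],[0,0,32.8],[0,0,32.8]])

```text
clock: 1.1
position: [0.4629, -0.1677, 0.1595]
tool_rot: [-1.57, 0.002, -0.265]
force: [-0.5, -1.0, 0.0]
grip_width: 0.0852
```

Run:
```python
from h import *
d=grab('wrist','w1.png'); o=observe(); print(o['clock'],o['position'],o['tool_rot'],o['force'],d['mtx'])
```

```text
1.15 [ 0.46331042 -0.16787811  0.16014448] [-1.57043397e+00  5.62056203e-04 -2.70655584e-01] [ 0.13029049 -0.38957465 -0.91713135] [[371.64829954   0.         321.44258504]
 [  0.         371.64829954 242.18103143]
 [  0.           0.           1.        ]]
```

View pics/w1.png

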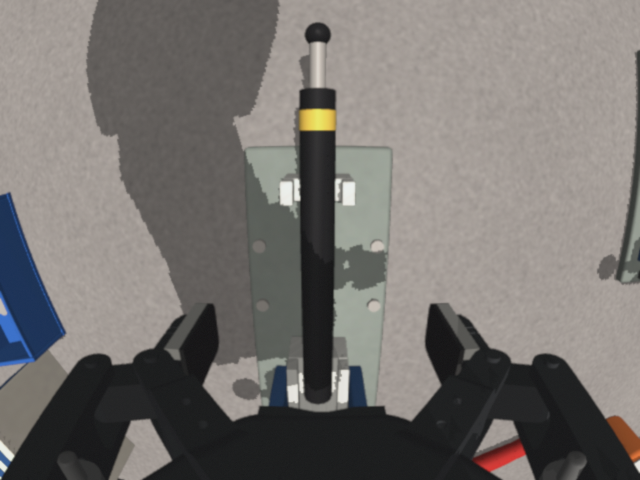

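The wrist view shows the tube running straight down the image at column 318, midway between the fingers. The ball is at (317,33) and the rear saddle at rows 178-205. I'll convert these to positions.

```bash
cat >> h.py <<'E'
def fz(d,u,v,z):
    K=np.array(d['mtx']);R=np.array(d['R']);t=np.array(d['t'])
    p=np.array([u-K[0,2],v-K[1,2]]);r=np.linalg.norm(p);th=r/K[0,0]
    c=np.r_[p/r*np.sin(th),np.cos(th)]; o=-R.T@t; w=R.T@c; return o+w*(z-o[2])/w[2]
E
python3 - <<'E'
from h import *
d=grab('wrist'); 
O=np.array([.519,-.186]);y=-.2645;e=np.array([np.cos(y),np.sin(y)]);n=np.array([-e[1],e[0]])
def s(name,u,v,z):
    p=fz(d,u,v,z); q=p[:2]-O; print(name,p.round(4),'cradle',(q@e).round(4),(q@n).round(4))
s('ball',317,33,.056);s('tube rear',318,89,.056);s('tube mid',318,250,.056);s('end',318,402,.056)
s('saddle rear edge',318,180,.061);s('saddleL',281,192,.061);s('saddleR',355,192,.061)
s('baseL',247,148,.012);s('baseR',391,148,.012)
o=observe();s2=(o['position'][:2]-O);print('tcp',s2@e,s2@n)
E
```

```text
ball [ 0.3316 -0.1341  0.056 ] cradle -0.1944 0.0011
tube rear [ 0.3662 -0.1431  0.056 ] cradle -0.1587 0.0015
tube mid [ 0.4634 -0.1703  0.056 ] cradle -0.0577 0.0006
end [ 0.5847 -0.2047  0.056 ] cradle 0.0683 -0.0009
saddle rear edge [ 0.4195 -0.1579  0.061 ] cradle -0.1034 0.0011
saddleL [ 0.4204 -0.1815  0.061 ] cradle -0.0963 -0.0214
saddleR [ 0.4325 -0.1383  0.061 ] cradle -0.096 0.0234
baseL [ 0.3876 -0.2035  0.012 ] cradle -0.1222 -0.0512
baseR [ 0.416  -0.1021  0.012 ] cradle -0.1213 0.0541
tcp -0.05826119124768516 0.0029178966835006048
```

Everything agrees, and the gap to home is about 31 mm. Descending and gripping.

Emit:
apply_moves(jaw=[1,1,1,1,1], translation=[[0,0,-0.03],[0,0,-0.06],[0,0,-0.09],[0,0,-0.103],[0,0,-0.103]], angular=[[0,0,0],[0,0,0],[0,0,0],[0,0,0],[0,0,0]])

```text
clock: 1.7
position: [0.463, -0.1675, 0.0566]
tool_rot: [-1.571, 0.002, -0.269]
force: [0.2, 0.3, 0.5]
grip_width: 0.0856
```

Emit:
apply_moves(jaw=[-0.3,-0.5,-0.7,-0.7,-0.7], translation=[[0,0,0],[0,0,0],[0,0,0],[0,0,0],[0,0,0]], angular=[[0,0,0],[0,0,0],[0,0,0],[0,0,0],[0,0,0]], newtons=30)

```text
clock: 2.2
position: [0.4637, -0.168, 0.0578]
tool_rot: [-1.571, -0.001, -0.268]
force: [-1.3, -0.5, 7.9]
grip_width: 0.0207
```

Emit:
apply_moves(jaw=[-0.7,-0.7,-0.7,-0.7,-0.7], translation=[[0,0,0],[0,0,0],[0,0,0],[0,0,0],[0,0,0]], angular=[[0,0,0],[0,0,0],[0,0,0],[0,0,0],[0,0,0]])

```text
clock: 2.7
position: [0.4637, -0.168, 0.0578]
tool_rot: [-1.571, -0.001, -0.268]
force: [-0.9, -0.8, 9.1]
grip_width: 0.021
```

Emit:
apply_moves(jaw=[-0.7,-0.7,-0.7,-0.7,-0.7], translation=[[0.0058,-0.0016,0.001],[0.0116,-0.0031,0.001],[0.0174,-0.0047,0.001],[0.0232,-0.0063,0.001],[0.0232,-0.0063,0.001]], angular=[[0,0,0],[0,0,0],[0,0,0],[0,0,0],[0,0,0]])

```text
clock: 3.2
position: [0.4874, -0.1742, 0.0582]
tool_rot: [-1.571, -0.0, -0.267]
force: [-0.3, 0.7, -3.0]
grip_width: 0.0212
```

Emit:
apply_moves(jaw=[-0.7,-0.7,-0.7,-0.7,-0.7], translation=[[0.0019,-0.0005,0],[0.0029,-0.0008,0],[0.0039,-0.001,0],[0.0048,-0.0013,0],[0.0048,-0.0013,0]], angular=[[0,0,0],[0,0,0],[0,0,0],[0,0,0],[0,0,0]])

```text
clock: 3.7
position: [0.4915, -0.1754, 0.0583]
tool_rot: [-1.571, -0.0, -0.267]
force: [0.2, 0.5, -3.6]
grip_width: 0.0213
```

Emit:
apply_moves(jaw=[-0.7,-0.7,-0.7,-0.7,-0.7], translation=[[0.001,-0.0003,0],[0.0019,-0.0005,0],[0.0029,-0.0008,0],[0.0039,-0.001,0],[0.0039,-0.001,0]], angular=[[0,0,0],[0,0,0],[0,0,0],[0,0,0],[0,0,0]])

```text
clock: 4.2
position: [0.4954, -0.1764, 0.0583]
tool_rot: [-1.571, -0.0, -0.267]
force: [-0.0, 0.4, -3.6]
grip_width: 0.021
```

Run:
```python
from h import *
d=grab('wrist','w2.png'); o=observe(); print(o['clock'],o['position'],o['force'])
```

```text
4.25 [ 0.49535897 -0.17641004  0.05829165] [ 1.117242    0.09367548 -3.36094987]
```

View pics/w2.png

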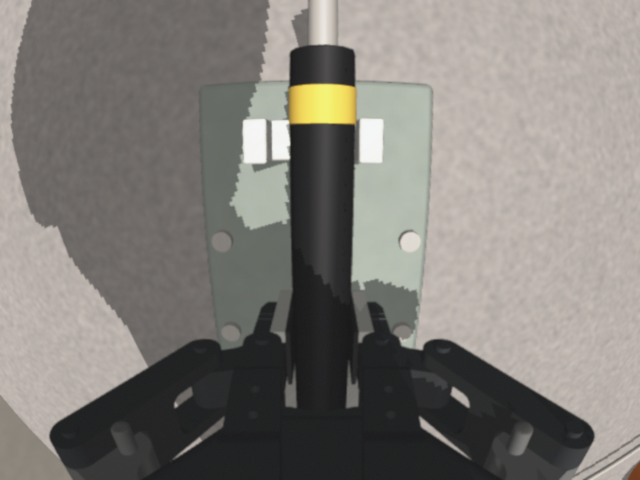

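The tube has come along with the gripper for about 33 mm. The steady -3.5 N in z is the strut's own weight, so it's slightly lifted. I'll lower it a little and push on gently until contact.

Emit:
apply_moves(jaw=[-0.7,-0.7,-0.7,-0.7,-0.7], translation=[[0,0,-0.0015],[0.001,-0.0003,-0.0015],[0.0019,-0.0005,-0.0015],[0.0029,-0.0008,-0.0015],[0.0029,-0.0008,-0.0015]], angular=[[0,0,0],[0,0,0],[0,0,0],[0,0,0],[0,0,0]])

```text
clock: 4.75
position: [0.4973, -0.1771, 0.0576]
tool_rot: [-1.572, 0.002, -0.268]
force: [-12.2, 4.2, 25.1]
grip_width: 0.0211
```

Emit:
apply_moves(jaw=[-0.7,-0.7,-0.7,-0.7,-0.7], translation=[[0.001,-0.0003,0],[0.0019,-0.0005,0],[0.0019,-0.0005,0],[0.0019,-0.0005,0],[0.0019,-0.0005,0]], angular=[[0,0,0],[0,0,0],[0,0,0],[0,0,0],[0,0,0]])

```text
clock: 5.25
position: [0.4991, -0.1776, 0.0576]
tool_rot: [-1.572, 0.002, -0.268]
force: [-12.4, 2.7, 26.1]
grip_width: 0.021
```

The press down is too hard (25 N), and it hides the contact. I'll ease up 1 mm and push again.

Emit:
apply_moves(jaw=[-0.7,-0.7,-0.7,-0.7,-0.7], translation=[[0,0,0.001],[0,0,0.001],[0,0,0.001],[0,0,0.001],[0,0,0.001]], angular=[[0,0,0],[0,0,0],[0,0,0],[0,0,0],[0,0,0]])

```text
clock: 5.75
position: [0.5002, -0.1777, 0.0578]
tool_rot: [-1.571, -0.0, -0.267]
force: [-0.7, 0.3, 1.1]
grip_width: 0.021
```

Emit:
apply_moves(jaw=[-0.7,-0.7,-0.7,-0.7,-0.7], translation=[[0.001,-0.0003,0],[0.0019,-0.0005,0],[0.0019,-0.0005,0],[0.0019,-0.0005,0],[0.0019,-0.0005,0]], angular=[[0,0,0],[0,0,0],[0,0,0],[0,0,0],[0,0,0]])

```text
clock: 6.25
position: [0.5021, -0.1782, 0.0578]
tool_rot: [-1.571, -0.0, -0.267]
force: [-2.9, -0.2, 2.7]
grip_width: 0.0209
```

Run:
```python
from h import *
d=grab('wrist','w3.png'); o=observe(); print(o['clock'],o['position'],o['force'])
p=cv2.imread('pics/w2.png');q=cv2.imread('pics/w3.png')
K=d['mtx']
def edges(im):
    y=cv2.cvtColor(im,cv2.COLOR_BGR2HSV)[:,322]; b=np.where((y[:,1]>120)&(y[:,0]>18)&(y[:,0]<35))[0]; return b.min(),b.max()
print(edges(p),edges(q))
```

```text
6.3 [ 0.50204157 -0.17817836  0.05780866] [-2.03090197  0.67693211  1.68885721]
(np.int64(84), np.int64(122)) (np.int64(83), np.int64(122))
```

View pics/w3.png

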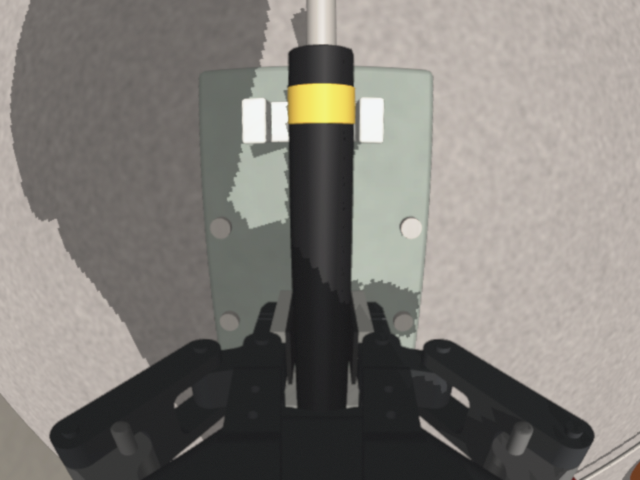

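Run:
```python
from h import *
d=grab('wrist'); a=grab('scene'); b=grab('side','d3.png')
O=np.array([.519,-.186]);y=-.2645;e=np.array([np.cos(y),np.sin(y)]);n=np.array([-e[1],e[0]])
im=d['pixels']; print(im[100:190:4,372].max(1), im[30:60:2,322].max(1))
cv2.imwrite('pics/c3.png',cv2.resize(b['pixels'][115:305,320:510],(600,600),interpolation=2)[:,:,::-1])
for nm,u,v,z in(('rear',322,46,.067),('band',322,83,.067),('bandend',322,122,.067)):
    q=fz(d,u,v,z)[:2]-O; print(nm,q@e,q@n)
```

```text
[245 246 246 246 246 246 246 246 246 245 243 181 185 186 186 186 186 186
 185 185 186 187 189] [235 235 235 235 235 235 235 146  70  74  74  75  75  74  74]
rear -0.11816296524471813 0.00359598879516759
band -0.10639204032386007 0.003546830804267193
bandend -0.09433210663011633 0.003497665673721584
```

View pics/c3.png

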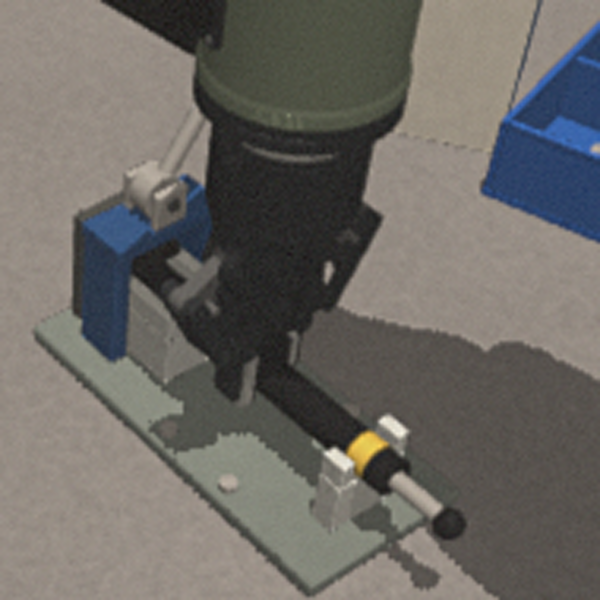

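In both views the rear of the tube is about 15 mm past the saddle's rear edge, which is what home should look like. The strut is held about 3 mm to +y. I'll centre it, then push on until there's firm contact.

Emit:
apply_moves(jaw=[-0.7,-0.7,-0.7,-0.7,-0.7], translation=[[-0.0008,-0.0028,0],[-0.0008,-0.0028,0],[0.0002,-0.0031,0],[0.0011,-0.0033,0],[0.0011,-0.0033,0]], angular=[[0,0,0],[0,0,0],[0,0,0],[0,0,0],[0,0,0]])

```text
clock: 6.95
position: [0.5025, -0.1816, 0.0578]
tool_rot: [-1.571, 0.001, -0.268]
force: [-6.0, 1.2, 5.9]
grip_width: 0.0212
```

Emit:
apply_moves(jaw=[-0.7,-0.7,-0.7,-0.7,-0.7], translation=[[0.001,-0.0003,0],[0.001,-0.0003,0],[0.0019,-0.0005,0],[0.0019,-0.0005,0],[0.0019,-0.0005,0]], angular=[[0,0,0],[0,0,0],[0,0,0],[0,0,0],[0,0,0]])

```text
clock: 7.45
position: [0.5026, -0.1816, 0.0576]
tool_rot: [-1.572, 0.005, -0.268]
force: [-18.1, 5.1, 18.4]
grip_width: 0.0209
```

The TCP stopped while commanded 2 mm further, with 18 N opposing it, so the strut is home. Releasing and rising.

Emit:
apply_moves(jaw=[0.2,0.4,0.4,0.4,0.4], translation=[[0,0,0],[0,0,0],[0,0,0],[0,0,0.02],[0,0,0.05]], angular=[[0,0,0],[0,0,0],[0,0,0],[0,0,0],[0,0,0]])

```text
clock: 7.95
position: [0.5044, -0.1816, 0.1072]
tool_rot: [-1.571, 0.002, -0.267]
force: [-0.1, -0.5, 0.8]
grip_width: 0.0597
```

Emit:
apply_moves(jaw=[0.4,0.4,0.4,0.4,0.4], translation=[[0,0,0.04],[0,0,0.08],[0,0,0.12],[0,0,0.15],[0,0,0.15]], angular=[[0,0,0],[0,0,-8.5],[0,0,-17],[0,0,-25.5],[0,0,-34]])

```text
clock: 8.45
position: [0.5067, -0.1824, 0.2619]
tool_rot: [-1.567, -0.005, -0.867]
force: [0.8, -0.2, -1.7]
grip_width: 0.0601
```

Emit:
apply_moves(jaw=[0.4,0.4,0.4,0.4,0.4], translation=[[0,0,0.01],[0,0,0.01],[0,0,0.01],[0,0,0.01],[0,0,0.01]], angular=[[0,0,-8.5],[0,0,-17],[0,0,-25.5],[0,0,-34],[0,0,-42.5]])

```text
clock: 8.95
position: [0.5052, -0.182, 0.2679]
tool_rot: [-1.57, -0.0, -1.609]
force: [0.6, 0.1, -0.5]
grip_width: 0.06
```

Emit:
apply_moves(jaw=[0.4,0.4,0.4,0.4], translation=[[0,0,0],[0,0,0],[0,0,0],[0,0,0]], angular=[[0,0,-8.5],[0,0,-13.5],[0,0,-13.5],[0,0,-13.5]])

```text
clock: 9.35
position: [0.5052, -0.1818, 0.2678]
tool_rot: [-1.571, 0.0, -1.835]
force: [-0.1, 0.8, 0.0]
grip_width: 0.0598
```

Run:
```python
from h import *
d=grab('wrist','w4.png'); b=grab('side','d4.png'); o=observe(); print(o['clock'],o['position'],o['tool_rot'],o['force'],o['qpos'])
im=d['pixels'];h=cv2.cvtColor(im,cv2.COLOR_RGB2HSV)
m=(((h[...,0]<8)|(h[...,0]>172))&(h[...,1]>150)&(h[...,2]>60)).astype(np.uint8)
n,_,s,c=cv2.connectedComponentsWithStats(m)
for i in range(1,n):
    if s[i,4]>60: print(s[i],c[i],fz(d,*c[i],.182))
cv2.imwrite('pics/c4.png',np.hstack([im[:,:,::-1][:, 40:600:1],])[:,:,:])
```

```text
9.45 [ 0.50505566 -0.18199066  0.26782082] [-1.57069581e+00  5.26796799e-05 -1.83583662e+00] [ 0.43497044 -1.07945053 -0.983056  ] [ 0.20112929  0.36177658  0.04491378  1.81548064 -0.01939853  0.96465575
 -0.01085033]
[ 509    0   46   79 1517] [532.97231378  38.34080422] [ 0.66936581 -0.07911857  0.182     ]
[ 607  219   33   45 1230] [623.62926829 240.86585366] [ 0.73050494 -0.23115999  0.182     ]
[439 307  36  37 955] [457.39685864 324.01570681] [ 0.58154396 -0.2513538   0.182     ]
```

View pics/w4.png

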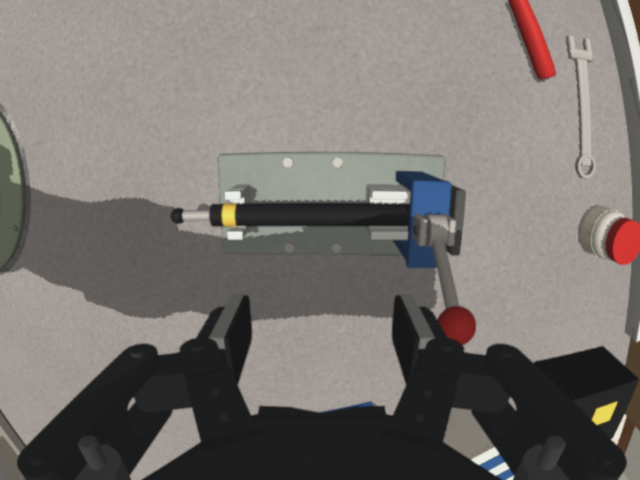

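The strut lies straight in its cradle with the ball at (176,215), and the knob is at (457,324), or (0.580,-0.252). I'll check the home position numerically.

Run:
```python
from h import *
d=grab('wrist');b=grab('side')
O=np.array([.519,-.186]);y=-.2645;e=np.array([np.cos(y),np.sin(y)]);n=np.array([-e[1],e[0]])
for nm,u,v,z in(('ball',176.5,215.5,.056),('tuberear',210,215,.060),('saddle rear',225,196,.061),('saddle rear2',227,236,.061),('base rear',219,155,.012),('base front',444,155,.012),('fsaddle rear',369,189,.061)):
    q=fz(d,u,v,z)[:2]-O; print(nm,q@e,q@n)
K=fz(d,457.4,324,.182)[:2]-O; print('knob',K@e,K@n, 'target',.580-O[0])
o=observe()['position'][:2]-O;print('tcp',o@e,o@n)
```

```text
ball -0.1551060147575102 0.00010397056708486993
tuberear -0.11889838423045516 0.0008415693725511421
saddle rear -0.1027395967931581 0.018745504362945444
saddle rear2 -0.10328542116712447 -0.019456897848165115
base rear -0.12048432295979424 0.05424299589913665
base front 0.11428191598703176 0.05488311100380831
fsaddle rear 0.02862836496976244 0.02421661961343635
knob 0.07735663742943773 -0.04691328932723838 target 0.06099999999999994
tcp -0.014554274843816519 0.00017047292613607423
```

The ball has moved 39 mm, and the tube's rear is 16 mm behind the saddle edge (15 nominal), so with the firm contact it is home. Now I'll take the knob between the pads.

Emit:
apply_moves(jaw=[0.4,0.4,0.4,0.4,0.4], translation=[[0.025,-0.024,0],[0.05,-0.047,0],[0.075,-0.07,0],[0.075,-0.07,-0.03],[0.075,-0.07,-0.05]], angular=[[0,0,0],[0,0,0],[0,0,0],[0,0,0],[0,0,0]])

```text
clock: 10.05
position: [0.58, -0.2525, 0.216]
tool_rot: [-1.572, 0.0, -1.838]
force: [0.0, -0.2, -1.0]
grip_width: 0.0598
```

Emit:
apply_moves(jaw=[0.4,0.4,0.4,0.4,0.4], translation=[[0,0,-0.02],[0,0,-0.035],[0,0,-0.035],[0,0,-0.035],[0,0,-0.035]], angular=[[0,0,0],[0,0,0],[0,0,0],[0,0,0],[0,0,0]])

```text
clock: 10.55
position: [0.5805, -0.2521, 0.1839]
tool_rot: [-1.569, -0.0, -1.838]
force: [-0.4, 0.2, -1.1]
grip_width: 0.0597
```

Run:
```python
from h import *
d=grab('wrist','w5.png'); o=observe(); print(o['clock'],o['position'],o['force'])
im=d['pixels'];h=cv2.cvtColor(im,cv2.COLOR_RGB2HSV)
m=(((h[...,0]<8)|(h[...,0]>172))&(h[...,1]>150)&(h[...,2]>60)).astype(np.uint8)
n,_,s,c=cv2.connectedComponentsWithStats(m)
for i in range(1,n):
    if s[i,4]>60: print(s[i],c[i],fz(d,*c[i],.182))
```

```text
10.6 [ 0.5804721  -0.25215024  0.18391026] [-0.20617335 -0.286486    0.43730158]
[ 605  184   35   63 1840] [623.96304348 214.8076087 ] [ 0.72385162 -0.24154336  0.182     ]
[ 285  297   70   69 3749] [319.86129635 330.6873833 ] [ 0.58053848 -0.25233946  0.182     ]
```

View pics/w5.png

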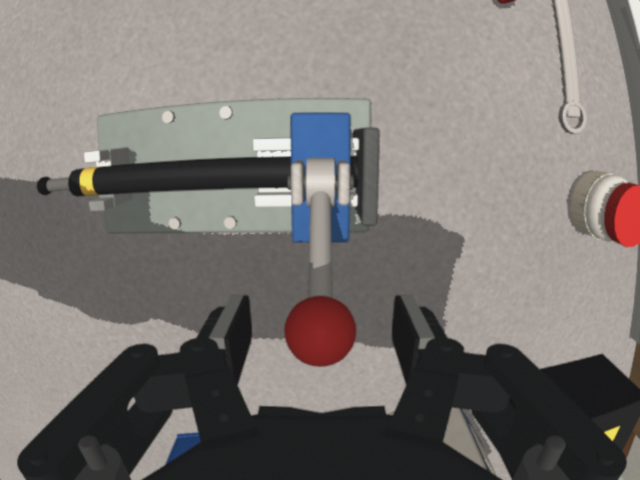

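The knob is centred between the pads (320,331) and matches the TCP within 1 mm. Gripping it.

Emit:
apply_moves(jaw=[-0.2,-0.5,-0.6,-0.6,-0.6], translation=[[0,0,-0.001],[0,0,-0.001],[0,0,-0.001],[0,0,-0.001],[0,0,-0.001]], angular=[[0,0,0],[0,0,0],[0,0,0],[0,0,0],[0,0,0]], newtons=35)

```text
clock: 11.1
position: [0.5801, -0.252, 0.1823]
tool_rot: [-1.57, 0.0, -1.838]
force: [-2.2, 0.2, 4.6]
grip_width: 0.0258
```

Run:
```python
import numpy as np
y=-.2645;n=np.array([-np.sin(y),np.cos(y)])
for q in np.arange(0,2.01,.1):
    dy=.085*(np.sin(q-.6)-np.sin(-.6));dz=.085*(np.cos(q-.6)-np.cos(.6));print(round(q,2),(n*dy).round(4),round(dz,4))
```

```text
0.0 [0. 0.] 0.0
0.1 [0.0019 0.007 ] 0.0044
0.2 [0.0039 0.0144] 0.0081
0.3 [0.006  0.0221] 0.0111
0.4 [0.0081 0.03  ] 0.0132
0.5 [0.0103 0.0381] 0.0144
0.6 [0.0125 0.0463] 0.0148
0.7 [0.0148 0.0545] 0.0144
0.8 [0.017  0.0626] 0.0132
0.9 [0.0191 0.0706] 0.0111
1.0 [0.0212 0.0783] 0.0081
1.1 [0.0232 0.0857] 0.0044
1.2 [0.0251 0.0927] -0.0
1.3 [0.0269 0.0992] -0.0051
1.4 [0.0285 0.1052] -0.0109
1.5 [0.03   0.1106] -0.0173
1.6 [0.0312 0.1154] -0.0242
1.7 [0.0324 0.1194] -0.0316
1.8 [0.0333 0.1228] -0.0394
1.9 [0.034  0.1254] -0.0474
2.0 [0.0344 0.1272] -0.0557
```

Emit:
apply_moves(jaw=[-0.6,-0.6,-0.6,-0.6,-0.6], translation=[[0.0019,0.007,0.0044],[0.0039,0.0144,0.0081],[0.006,0.0221,0.0111],[0.0081,0.03,0.0132],[0.0081,0.03,0.0132]], angular=[[0,0,0],[0,0,0],[0,0,0],[0,0,0],[0,0,0]])

```text
clock: 11.6
position: [0.5887, -0.2204, 0.1955]
tool_rot: [-1.57, 0.0, -1.836]
force: [-1.2, -2.6, 2.2]
grip_width: 0.0257
```

Emit:
apply_moves(jaw=[-0.6,-0.6,-0.6,-0.6,-0.6], translation=[[0.0022,0.0081,0.0012],[0.0044,0.0163,0.0016],[0.0067,0.0245,0.0012],[0.0089,0.0326,0],[0.0089,0.0326,0]], angular=[[0,0,0],[0,0,0],[0,0,0],[0,0,0],[0,0,0]])

```text
clock: 12.1
position: [0.5975, -0.1877, 0.1947]
tool_rot: [-1.571, 0.001, -1.836]
force: [0.3, -2.1, 2.1]
grip_width: 0.0258
```

Emit:
apply_moves(jaw=[-0.6,-0.6,-0.6,-0.6,-0.6], translation=[[0.0021,0.008,-0.0021],[0.0042,0.0157,-0.0051],[0.0062,0.0231,-0.0088],[0.0081,0.0301,-0.0132],[0.0081,0.0301,-0.0132]], angular=[[0,0,0],[0,0,0],[0,0,0],[0,0,0],[0,0,0]])

```text
clock: 12.6
position: [0.605, -0.1578, 0.1808]
tool_rot: [-1.572, 0.001, -1.837]
force: [0.0, -0.4, 0.9]
grip_width: 0.017
```

Emit:
apply_moves(jaw=[-0.6,-0.6,-0.6,-0.6,-0.6], translation=[[0.0018,0.0065,-0.0051],[0.0034,0.0125,-0.0109],[0.0049,0.0179,-0.0173],[0.0061,0.0227,-0.0242],[0.0061,0.0227,-0.0242]], angular=[[0,0,0],[0,0,0],[0,0,0],[0,0,0],[0,0,0]])

```text
clock: 13.1
position: [0.6109, -0.1355, 0.1563]
tool_rot: [-1.572, 0.0, -1.837]
force: [-0.6, -0.1, -0.2]
grip_width: 0.0171
```

Emit:
apply_moves(jaw=[-0.6,-0.6,-0.6,-0.6,-0.6], translation=[[0.0012,0.004,-0.0074],[0.0021,0.0074,-0.0152],[0.0028,0.01,-0.0232],[0.003,0.011,-0.026],[0.003,0.011,-0.026]], angular=[[0,0,0],[0,0,0],[0,0,0],[0,0,0],[0,0,0]])

```text
clock: 13.6
position: [0.614, -0.1254, 0.131]
tool_rot: [-1.572, -0.0, -1.838]
force: [-0.1, 0.2, 0.9]
grip_width: 0.0174
```

The grip width fell to 17 mm, so the knob slipped out on the way over. I'll look before going on.

Run:
```python
from h import *
b=grab('side');a=grab('scene')
A=cv2.resize(a['pixels'][170:350,110:310],(400,360),interpolation=2);B=cv2.resize(b['pixels'][100:300,320:520],(360,360),interpolation=2)
cv2.imwrite('pics/c5.png',np.hstack([A,B])[:,:,::-1])
```

```text
(no output)
```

View pics/c5.png

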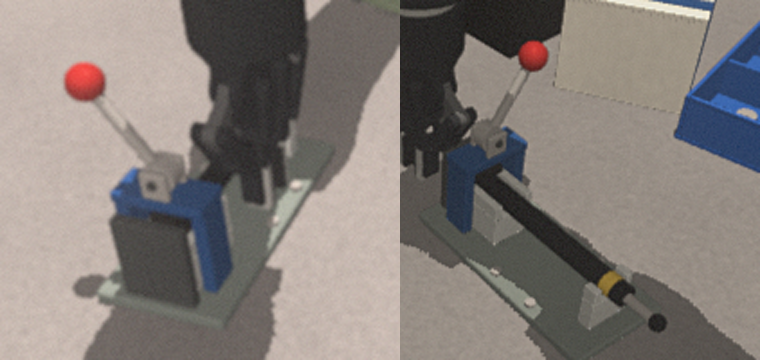

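The lever sprang back open. This time I'll push with the shut fingers from behind: the flank on the knob first, then the tip on the stem just below the knob. I'll clear out, work out the arc and check the strut hasn't moved.

Emit:
apply_moves(jaw=[-1,-1,-1,-1,-1], translation=[[0,0,0.045],[0,0,0.09],[0,0,0.13],[-0.01,-0.037,0.13],[-0.02,-0.075,0.13]], angular=[[0,0,0],[0,0,0],[0,0,0],[0,0,0],[0,0,0]])

```text
clock: 14.2
position: [0.5947, -0.2008, 0.2635]
tool_rot: [-1.568, 0.0, -1.836]
force: [0.7, -0.1, -0.2]
grip_width: 0.0002
```

Emit:
apply_moves(jaw=[-1,-1,-1,-1,-1], translation=[[-0.011,-0.042,0],[-0.022,-0.084,0],[-0.022,-0.084,-0.02],[-0.022,-0.084,-0.02],[-0.022,-0.084,-0.02]], angular=[[0,0,0],[0,0,0],[0,0,0],[0,0,0],[0,0,0]])

```text
clock: 14.7
position: [0.5725, -0.2837, 0.242]
tool_rot: [-1.571, 0.001, -1.837]
force: [-0.4, -0.6, -0.6]
grip_width: -0.0
```

Run:
```python
from h import *
o=observe();print(o['clock'],o['position'],o['tool_rot'])
b=grab('side'); old=cv2.imread('pics/d4.png')[:,:,::-1]
def band(im):
    h=cv2.cvtColor(np.ascontiguousarray(im),cv2.COLOR_RGB2HSV);m=((h[...,0]>15)&(h[...,0]<35)&(h[...,1]>120)).astype(np.uint8); m[:, :400]=0;m[:150]=0;m[310:]=0;m[:,500:]=0
    ys,xs=np.where(m); return xs.mean(),ys.mean(),len(xs)
u=band(old);v=band(b['pixels']);print(u,v,onz(b,*u[:2],.06)-onz(b,*v[:2],.06))
y=-.2645;n=np.array([-np.sin(y),np.cos(y)]);A=np.array([.593,-.206])
for q in np.r_[0:2:.1]:
    f=q-.6;r=np.array([np.sin(f),np.cos(f)]);t=np.array([np.cos(f),-np.sin(f)])
    of=np.array([-.014,-.012]) if q<1.2 else -.018*r-.005*t
    p=np.array([0,.112])+.085*r+of+[-.011,.019]+.002*t
    print(round(q,1),np.r_[A+n*p[0],p[1]].round(4))
```

```text
14.7 [ 0.57249041 -0.28374285  0.24195566] [-1.57105322e+00  6.06085914e-04 -1.83731884e+00]
(np.float64(435.74074074074076), np.float64(255.86111111111111), 108) (np.float64(435.6880733944954), np.float64(255.85321100917432), 109) [-7.35200452e-05 -3.72742595e-05  0.00000000e+00]
0.0 [ 0.5743 -0.2749  0.1903]
0.1 [ 0.5763 -0.2678  0.1946]
0.2 [ 0.5783 -0.2603  0.1981]
0.3 [ 0.5804 -0.2525  0.2008]
0.4 [ 0.5826 -0.2445  0.2027]
0.5 [ 0.5848 -0.2364  0.2038]
0.6 [ 0.587  -0.2282  0.204 ]
0.7 [ 0.5892 -0.22    0.2034]
0.8 [ 0.5914 -0.2119  0.2019]
0.9 [ 0.5935 -0.204   0.1996]
1.0 [ 0.5956 -0.1964  0.1965]
1.1 [ 0.5976 -0.1891  0.1926]
1.2 [ 0.5994 -0.1825  0.188 ]
1.3 [ 0.6008 -0.1772  0.1842]
1.4 [ 0.6021 -0.1722  0.1798]
1.5 [ 0.6034 -0.1678  0.175 ]
1.6 [ 0.6044 -0.1638  0.1697]
1.7 [ 0.6054 -0.1603  0.1641]
1.8 [ 0.6062 -0.1574  0.1581]
1.9 [ 0.6068 -0.1551  0.1518]
```

The strut hasn't moved (band shift under 0.1 mm). Descending behind the knob and pushing along the arc.

Emit:
apply_moves(jaw=[-1,-1,-1,-1,-1], translation=[[0,0,-0.03],[0,0,-0.053],[0.0018,0.0088,-0.052],[0.0038,0.0159,-0.0474],[0.0058,0.0234,-0.0439]], angular=[[0,0,0],[0,0,0],[0,0,0],[0,0,0],[0,0,0]])

```text
clock: 15.25
position: [0.5792, -0.2602, 0.1999]
tool_rot: [-1.569, -0.0, -1.837]
force: [-0.6, -1.3, 1.4]
grip_width: 0.0003
```

Emit:
apply_moves(jaw=[-1,-1,-1,-1,-1], translation=[[0.0021,0.0078,0.0027],[0.0043,0.0158,0.0046],[0.0065,0.0239,0.0057],[0.0087,0.0321,0.0059],[0.0109,0.0403,0.0053]], angular=[[0,0,0],[0,0,0],[0,0,0],[0,0,0],[0,0,0]])

```text
clock: 15.75
position: [0.5891, -0.2203, 0.2031]
tool_rot: [-1.571, -0.0, -1.838]
force: [-1.0, -4.0, 2.3]
grip_width: 0.0001
```

```bash
cat > k.py <<'E'
from h import *
def knob(save=None):
    o=observe();print(o['clock'],o['position'],o['force'])
    a=grab('scene');b=grab('side');P=[]
    for d,(x0,x1,y0,y1) in((a,(100,320,150,300)),(b,(280,480,90,260))):
        h=cv2.cvtColor(d['pixels'],cv2.COLOR_RGB2HSV)
        m=(((h[...,0]<8)|(h[...,0]>172))&(h[...,1]>150)&(h[...,2]>60)).astype(np.uint8)
        k=np.zeros_like(m);k[y0:y1,x0:x1]=m[y0:y1,x0:x1]
        n,_,s,c=cv2.connectedComponentsWithStats(k)
        if n<2: print('none');continue
        i=1+s[1:,4].argmax();print(s[i]);P.append((d,*c[i]))
    if len(P)==2:
        p=tri(P);nn=np.array([.2614,.9652]);y=(p[:2]-[.593,-.206])@nn;print('knob',p,'q',.6+np.arctan2(y,p[2]-.112))
    return a,b
E
python3 -c "from k import *;knob()"
```

```text
15.75 [ 0.5891048  -0.22034515  0.2031456 ] [-1.03207439 -3.98168178  2.284501  ]
[178 199  19  19 273]
[283 118  25  19 397]
knob [ 0.68012627 -0.14674277  0.22950158] q 1.1975769783465484
```

The push is working: 4 N of resistance, and the knob has moved 36 px in the scene view. (The side blob was the screwdriver.) Continuing.

Emit:
apply_moves(jaw=[-1,-1,-1,-1,-1], translation=[[0.0022,0.0081,-0.0015],[0.0043,0.016,-0.0038],[0.0064,0.0236,-0.0069],[0.0084,0.0309,-0.0108],[0.0102,0.0375,-0.0154]], angular=[[0,0,0],[0,0,0],[0,0,0],[0,0,0],[0,0,0]])

```text
clock: 16.35
position: [0.5993, -0.1825, 0.1871]
tool_rot: [-1.571, 0.0, -1.838]
force: [-0.3, -1.5, 1.4]
grip_width: 0.0
```

Emit:
apply_moves(jaw=[-1,-1,-1,-1,-1], translation=[[0.0014,0.0053,-0.0038],[0.0027,0.0103,-0.0082],[0.004,0.0147,-0.013],[0.005,0.0187,-0.0183],[0.006,0.0222,-0.0239]], angular=[[0,0,0],[0,0,0],[0,0,0],[0,0,0],[0,0,0]])

```text
clock: 16.85
position: [0.6052, -0.1608, 0.1631]
tool_rot: [-1.571, 0.0, -1.838]
force: [-0.0, 0.8, 1.5]
grip_width: 0.0001
```

Emit:
apply_moves(jaw=[-1,-1,-1,-1], translation=[[0.0008,0.0029,-0.006],[0.0014,0.0052,-0.0123],[0.0014,0.0052,-0.0123],[0.0014,0.0052,-0.0123]], angular=[[0,0,0],[0,0,0],[0,0,0],[0,0,0]])

```text
clock: 17.25
position: [0.6066, -0.1563, 0.1518]
tool_rot: [-1.57, -0.0, -1.839]
force: [-4.0, -0.6, 9.9]
grip_width: -0.0003
```

Run:
```python
from k import *
a,b=knob()
A=cv2.resize(a['pixels'][170:350,110:310],(400,360),interpolation=2);B=cv2.resize(b['pixels'][100:300,300:500],(360,360),interpolation=2)
cv2.imwrite('pics/c6.png',np.hstack([A,B])[:,:,::-1])
```

```text
17.25 [ 0.60664954 -0.15627626  0.15183257] [-3.99832894 -0.62395046  9.8951465 ]
[232 246  18  17 261]
[283 118  25  19 399]
knob [ 0.68818824 -0.11787632  0.20325305] q 1.4780094972236948
```

Force reads 9.9 N upward, so the finger is pressing against the stop. I'll withdraw up and away, then verify.

Emit:
apply_moves(jaw=[-1,-1,-1,-1,-1], translation=[[0,0,0.04],[0,0,0.08],[0,0,0.12],[-0.03,0.02,0.12],[-0.06,0.04,0.12]], angular=[[0,0,0],[0,0,0],[0,0,0],[0,0,0],[0,0,0]])

```text
clock: 17.85
position: [0.5461, -0.1159, 0.2718]
tool_rot: [-1.569, 0.0, -1.839]
force: [1.2, 1.1, -0.9]
grip_width: 0.0003
```

Emit:
apply_moves(jaw=[-1,-1,-1,-1,-1], translation=[[-0.03,0.03,0],[-0.04,0.06,0],[-0.04,0.09,0],[-0.04,0.09,0],[-0.04,0.09,0]], angular=[[0,0,0],[0,0,0],[0,0,0],[0,0,0],[0,0,0]])

```text
clock: 18.35
position: [0.5066, -0.0258, 0.2713]
tool_rot: [-1.571, -0.0, -1.837]
force: [0.2, -0.3, -0.1]
grip_width: 0.0004
```

Run:
```python
from k import *
a,b=knob()
for q in(1.4,1.6,1.8,1.9):
    y=.085*np.sin(q-.6);X=np.array([.593+.2614*y,-.206+.9652*y,.112+.085*np.cos(q-.6)]);print(q,proj(a,X),proj(b,X))
A=cv2.resize(a['pixels'][170:350,110:310],(400,360),interpolation=2);B=cv2.resize(b['pixels'][100:300,300:500],(360,360),interpolation=2)
cv2.imwrite('pics/c6.png',np.hstack([A,B])[:,:,::-1])
old=cv2.imread('pics/d4.png')[:,:,::-1]
def band(im):
    h=cv2.cvtColor(np.ascontiguousarray(im),cv2.COLOR_RGB2HSV);m=((h[...,0]>15)&(h[...,0]<35)&(h[...,1]>120)).astype(np.uint8); m[:, :400]=0;m[:150]=0;m[310:]=0;m[:,500:]=0
    ys,xs=np.where(m); return xs.mean(),ys.mean(),len(xs)
u=band(old);v=band(b['pixels']);print(u,v)
if v[2]: print(onz(b,*v[:2],.06)-onz(b,*u[:2],.06))
```

```text
18.35 [ 0.50658774 -0.02578587  0.27131377] [ 0.24028614 -0.27206804 -0.06795328]
[232 245  18  19 273]
[283 118  25  19 398]
knob [ 0.68822274 -0.1178519   0.20324694] q 1.4781880294615997
1.4 [223.89261656 230.53055961] [340.76398909 158.84069817]
1.6 [232.02540195 239.75462318] [335.36783244 167.99533686]
1.8 [238.2523859  249.49630353] [331.47293016 177.27043215]
1.9 [240.5760122 254.413253 ] [330.13693716 181.81094121]
(np.float64(435.74074074074076), np.float64(255.86111111111111), 108) (np.float64(435.42), np.float64(256.2), 100)
[3.07640306e-05 9.57986729e-04 0.00000000e+00]
```

View pics/c6.png

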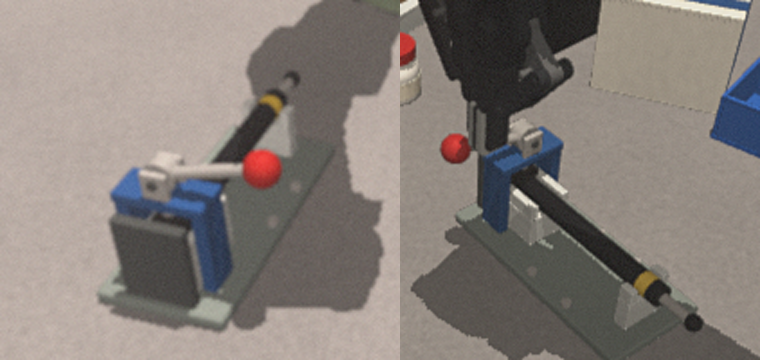

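The knob is at (241,254) in the scene view and (331,182) in the side view, both within a pixel of the prediction for q = 1.9. The strut's band has moved under 1 mm, so I'm handing in.

```bash
python3 -c "
from h import *
print(workorder.job_done())"
```

```text
the job is handed in; nothing more can be done
None
```

The black strut is home against the end plate and its lever is clamped fully over. I handed the job in at about 18.5 s, with the gripper clear of everything.

- **Strut:** I slid it about 40 mm by its bare tube until it stopped firmly, with 18 N opposing the push. After clamping, its yellow band had shifted less than 1 mm, and the tube's rear end was about 16 mm behind the saddle edge (15 mm nominal).
- **Lever:** on the first try I gripped the knob, but it slipped out and the lever sprang back open. The strut had not moved. The second time I pushed with the shut fingers from behind. The knob then matched the predicted position for 1.9 rad within about a pixel in both views, after the arm had let go.
- **Silver strut:** I never approached it.

**Checks that disagreed:**
- My first estimate of the travel was about 32 mm. It took the given -263 mm as the ball's centre, when it is probably the ball's far tip. The stop was felt at about 40 mm.
- The automatic two-view knob position was wrong because it picked up another red object in the side view, so I compared the pixels directly instead.
- At one point the gripper pressed the strut down at about 26 N, which I eased off.

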